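Put the shop's receipt printer back in service after a roll change

ROBOT

A 6-joint arm with a two-finger parallel gripper is mounted at the origin on the work surface. World frame = base frame: x ahead of the robot, y to its left, z up, the work surface at z = 0. Lengths are in m, angles in rad, forces in N, time in s.
With the tool pointing down it reaches from about 0.225 to 0.875 m from the base axis. Payload 3.4 kg.
Tool frame: the origin (TCP) lies where the fingers leave the gripper's body, on its centre line; the fingertips stand 73 mm ahead of it and the grasp point (between the pads) lies 54 mm ahead of it (manip.pinch_z is the distance from the TCP to the grasp point, in m); z points along the fingers, y is the line along which they close (so a half turn about z gives the same grasp; the last joint's range is limited). The gripper opens to 85 mm and grips with 20 to 120 N. Pads are 22 mm wide; open, the fingers measure 114 mm over their backs; the gripper's body (76 mm by 85 mm) begins 54 mm behind the grasp point. The pads swing forward as they close: fully open they stand 13 mm farther back than shut.
Start: joints at [-1.438, 0.276, 1.505, -0, 1.361, -0.121], TCP at [0.144, -0.557, 0.304] pointing down, gripper open.
Joint ranges: [-2.89, 2.89], [-0.75, 2.08], [0.22, 2.7], [-1.18, 4.32], [0.11, 2.71], [-2.7, 2.7]. Speed limits (rad/s): [2.57, 2.57, 3.14, 3.14, 3.14, 3.14].

INTERFACE

Orientations are given as a unit quaternion [w, x, y, z].
In Python, from rig import readout, imaging, manip gives the robot as it stands. The module is installed in compiled form; this text tells all that it offers.
- The arm moves only by the tool servo_tool, never from a script. Its argument "moves" is a list of rows, each an object with "dp": the shift along the tool's x, y, z in units of 0.2 m (1.0 is 0.2 m), a list of three; "delta_rot": the turn, a rotation vector about the tool's x, y, z in units of 0.1 rad (1.0 is 0.1 rad), a list of three; "fingers": the opening, from 0 (shut) to 1 (fully open). In form: [{"dp": [dx, dy, dz], "delta_rot": [wx, wy, wz], "fingers": fingers}, ...]. A call has 1 to 5 rows; each row shifts and turns the commanded pose from where the row before left it, along the tool's axes as they then stand; what a row does not reach is not made up. A row lasts 1/10 s, in which the tool goes at most 50 mm and 8.59 degrees, less where a joint would pass 70% of its speed; a pose out of reach is approached as far as the arm can. A call with a number of a shift or a turn outside -1 to 1 is refused whole. A call with a gripper value outside its range is refused whole. The fingers move at their own pace and stop on an object; "force" is the grip in N (left out, the last holds). Time passes only in rows, so rows that do not move let the fingers close. It gives the time, the measured TCP pose, the force, the opening and the grip force at its end, in the units of the state.
- readout.get_state(): the state, without advancing time (a new reading comes with each control period).
- imaging.get_image(name): name is "side" or "top"; returns (picture, depth): 400x640x3 uint8, red, green, blue; 400x640 float32, m along the optical axis (not along the pixel's ray), 0 where there is no reading.
- imaging.calibration(name): a dict with "intrinsics" (3x3 intrinsics, pixels), "R" (3x3) and "t" (3): a world point X has camera coordinates R X + t. Camera axes: x right, y down, z forward; pixel columns grow to the right and rows downward; lengths in m; the calibration is good to about 2 mm. A picture is of the moment at which its call begins. calibration takes no time and is no camera call.
- manip.sign_off(): hands the job in; it is judged then, once.
The state is a dict: "clock": time; "qpos": joint angles; "qd": joint speeds; "effort": joint torques, N m; "position": TCP position; "ee_rot": TCP orientation; "contact_force": force on the tool from outside, world axes, zero at the start; "moment": the same for the moment, N m; "width": finger opening in m; "gripper_force": force on a finger pad.
Only numpy, scipy, OpenCV 4.12 (cv2) and the standard library are available. Lean on these libraries where they do the work, as an engineer would, in place of code of your own. Each camera call takes 0.05 s, during which the arm holds its last target. There are 200 camera calls.

TASK

The receipt printer on the shop counter has just had its paper roll changed with the power off; put it back in service by pressing with the closed fingertips. Press the raised paper cover down until it clicks shut and stays flush, then press down the raised outer end of the power rocker so that it snaps over to on, and only then press the feed key all the way down and let it come up again. Only press: lift nothing, do not shove the printer about, and leave the two vases, the wooden house and the card terminal standing where they are.

Things in the scene. Friction and masses are not known exactly. Their poses are not given: they have to be found in the camera images.
- printer: White receipt printer, 145 wide (y) x 195 deep (x) x 148 mm high, 1.8 kg, loose on rubber feet. Origin: centre of its underside. x runs from its front to its rear, y to its left, z up; the front (-x) roughly faces the robot. Flat control deck 120 mm high across the front (x -97 to -40 mm) with two black controls: rocker at the left (x -69, y +38 mm), feed key at the right (x -69, y -40 mm).
- cover (a joint): Paper cover: white plate 128 x 139 (wide) x 14 mm, hinged along the printer's y at x +88, z 141 mm (mid-thickness). Opening angle, rad: 0 = shut, top at 148 mm, front edge at x -40 mm; grows as the front edge rises. Starts 0.55 to 1.0, stays where left (1 to 2 N). From 0.08 a spring catch resists, about 7 N near the front edge, then it snaps to 0 and holds; short of that it stays ajar.
- cover_press (a point): Middle of the press mark (thin grey strip) on the cover's top face, 16 mm behind its front edge, 112 mm from the hinge axis. Moves with the cover: z is the outward normal of the top face, x points along the plate to the hinge, y to the printer's left. Press here.
- power (a joint): Power rocker: black, V-shaped, 34 mm long (printer's y), 22 mm wide, pivot along the printer's x at x -69, y +38, z 123.5 mm. Rad: 0 = off, its outer (left, +y) half slopes up outwards by 24 degrees, end 7 mm above the inner half; 0.42 = on, outer half level at 123.5 mm and inner end up. About 5 N on the outer end snaps it over; it stays.
- power_on_end (a point): The spot to press on the rocker's outer (left) half, on its top face 15.5 mm from the pivot, 1.5 mm from its end; moves with it. About 130 mm above the counter when off, 123.5 mm when on.
- feed (a joint): The feed key: a plain black rectangular key, 24 mm (y) by 18 mm (x). Value = depth pressed in m: 0 up (top face 126.5 mm above the counter, 6.5 mm above the deck), 0.0035 fully down. Spring: starts to move at 1.5 N, fully down at about 4.7 N, comes up by itself.
- feed_top (a point): Centre of the feed key's top face; moves with it.
- bud_vase: Round ribbed white ceramic bud vase, 86 mm across, 80 mm high, loose beside or behind the printer. Origin: centre of its underside. Leave alone.
- bottle_vase: Slender dark ceramic bottle vase, 64 mm across, 150 mm high, loose beside or behind the printer. Origin: centre of its underside. Leave alone.
- wood_house: Small pale wooden house, 45 mm square, 75 mm to the ridge, loose beside or behind the printer. Origin: centre of its underside. Leave alone.
- card_terminal: Black card payment terminal lying on the counter to the printer's left, 150 x 78 x 30 mm, loose. Origin: centre of its underside. Leave alone.
There are look-alikes about, which are no part of the job. Several things have the shape of the printer; the one meant has the colours described above.

How it is judged:
On the way, in this order (a step that is already met when the one before it is completed fails the run):
1. the paper cover is pressed shut (value of joint cover below 0.02 rad), for 0.2 s.
2. the power rocker is snapped over to on (value of joint power above 0.34 rad), for 0.2 s.
3. the feed key is pressed all the way down (value of joint feed above 0.0026 m), for 0.04 s.
At the end, for the whole second after the job is handed in: The cover is latched shut (under 0.02 rad), the rocker is on (over 0.34 of 0.42 rad), the feed key is up again (under 1 mm), the printer stands within 30 mm of where it was, and the vases, the house and the terminal stand upright within 25 mm of where they were (value of joint cover below 0.02 rad and value of joint power above 0.34 rad and value of joint feed below 0.001 m and distance of printer from where it was at the start of the episode below 0.03 m and angle between printer's own z axis and vertical below 0.05 rad and linear speed of printer below 0.02 m/s and distance of each of bud_vase, bottle_vase, wood_house, card_terminal from where it was at the start of the episode below 0.025 m and angle between each of bud_vase, bottle_vase, wood_house's own z axis and vertical below 0.2 rad); the robot touches nothing.
It fails at once if the power is switched on while the cover is not shut (value of joint power above 0.21 rad and value of joint cover above 0.03 rad).
It fails at once if the feed key is pressed before the power is on (value of joint feed above 0.0015 m and value of joint power below 0.21 rad).
It fails at once if the cover is lifted or forced back instead of pressed shut (value of joint cover above 1.2 rad).
It fails at once if the printer is lifted, tipped or shoved about (height (world z) of printer above 0.015 m or angle between printer's own z axis and vertical above 0.15 rad or distance of printer from where it was at the start of the episode above 0.04 m).
It fails at once if a vase, the house or the terminal is knocked, lifted or moved (distance of any of bud_vase, bottle_vase, wood_house, card_terminal from where it was at the start of the episode above 0.03 m or angle between any of bud_vase, bottle_vase, wood_house's own z axis and vertical above 0.4 rad).
It also fails if it takes over 45 s, if anything falls off the work surface, if the arm or the gripper's body presses on something with over 40 N, if the wrist force passes 120 N, or if a joint passes its speed limit or range.

## Working session

There is one attempt and no reset: what is moved stays moved. The work goes in short steps, Python scripts to look and compute and a tool call to move; the robot and the scene stay as the last step left them, time stands still between calls to the robot, and variables do not carry over. Pictures are saved under pics/ and viewed, at most 10 in all, crops included, and the job is handed in when it is done.

Besides the shell and the picture viewer there is one more tool, called after "Call:" in YAML: its name, and indented under it one key for each argument. servo_tool: Moves the arm, as the interface text tells. Its arguments: {"type":"object","properties":{"moves":{"type":"array"},"force":{"type":"number"}},"required":["moves"]}

```bash
mkdir -p pics; cat > h.py <<'E'
import numpy as np,cv2
from rig import readout,imaging,manip
def world(name,uv,d):
    c=imaging.calibration(name);K=np.array(c["intrinsics"]);R=np.array(c["R"]);t=np.array(c["t"])
    out=[]
    for u,v in uv:
        p=d[int(v)-1:int(v)+2,int(u)-1:int(u)+2];z=np.median(p[p>0]) if (p>0).any() else np.nan
        out.append(R.T@(z*np.linalg.inv(K)@[u,v,1]-t))
    return np.array(out)
E
python3 - <<'E'
from h import *
s=readout.get_state();print(s["clock"],s["position"],s["ee_rot"],s["contact_force"])
for n in("side","top"):
    p,d=imaging.get_image(n);cv2.imwrite(f"pics/{n}0.png",p[:,:,::-1]);np.savez(f"{n}0.npz",p=p,d=d)
    c=imaging.calibration(n);print(n,-np.array(c["R"]).T@c["t"])
E
```

```text
0.0 [ 0.14432475 -0.55618007  0.3030259 ] [-9.25115804e-04  9.91959572e-01  1.26551777e-01  9.82356244e-06] [0.38749741 0.46166101 0.77942236]
side [ 0.18158687 -0.16288995  1.44964494]
top [0.40675263 0.065265   1.53440867]
```

View pics/side0.png

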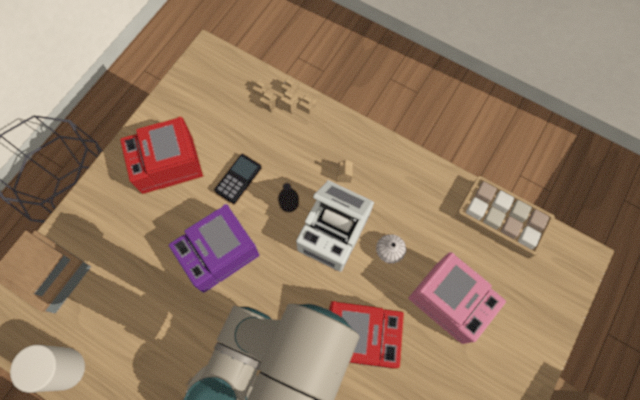

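View pics/top0.png

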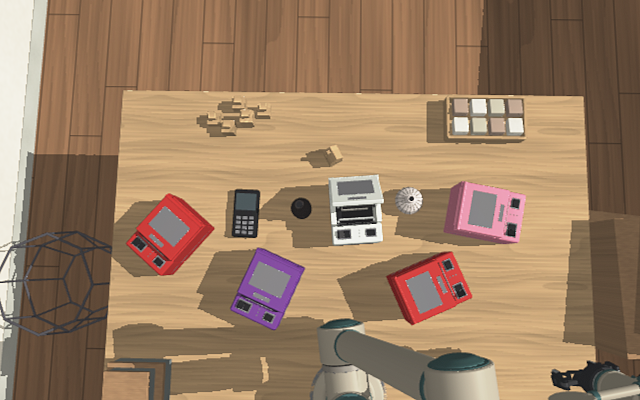

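Only one printer is white: top image (356,210), side image (335,225). The purple, pink and two red ones are look-alikes. I'll confirm with enlarged crops.

```bash
python3 - <<'E'
from h import *
a=np.load("top0.npz")["p"][165:255,310:430,::-1];b=np.load("side0.npz")["p"][170:280,285:395,::-1]
a=cv2.resize(a,None,fx=4,fy=4,interpolation=cv2.INTER_CUBIC)
b=cv2.resize(b,(300,300),interpolation=cv2.INTER_CUBIC)
im=np.zeros((360,790,3),np.uint8);im[:,:480]=a;im[:300,490:790]=b
cv2.imwrite("pics/crop.png",im)
# point cloud of top at white printer
d=np.load("top0.npz")["d"]
for u in (340,348,356,364,372):
    print(u,[ (v,*np.round(world("top",[(u,v)],d)[0],3)) for v in range(176,248,4)])
E
```

```text
340 [(176, np.float64(0.669), np.float64(0.034), np.float64(0.003)), (180, np.float64(0.631), np.float64(0.037), np.float64(0.158)), (184, np.float64(0.617), np.float64(0.037), np.float64(0.175)), (188, np.float64(0.604), np.float64(0.037), np.float64(0.189)), (192, np.float64(0.59), np.float64(0.037), np.float64(0.206)), (196, np.float64(0.577), np.float64(0.037), np.float64(0.219)), (200, np.float64(0.564), np.float64(0.038), np.float64(0.236)), (204, np.float64(0.553), np.float64(0.037), np.float64(0.237)), (208, np.float64(0.545), np.float64(0.037), np.float64(0.212)), (212, np.float64(0.551), np.float64(0.033), np.float64(0.042)), (216, np.float64(0.538), np.float64(0.033), np.float64(0.045)), (220, np.float64(0.526), np.float64(0.033), np.float64(0.048)), (224, np.float64(0.507), np.float64(0.034), np.float64(0.131)), (228, np.float64(0.497), np.float64(0.034), np.float64(0.118)), (232, np.float64(0.485), np.float64(0.034), np.float64(0.127)), (236, np.float64(0.473), np.float64(0.034), np.float64(0.127)), (240, np.float64(0.462), np.float64(0.033), np.float64(0.121)), (244, np
[... 4016 characters left out ...]
oat64(0.557), np.float64(-0.049), np.float64(0.222)), (208, np.float64(0.564), np.float64(-0.065), np.float64(0.046)), (212, np.float64(0.552), np.float64(-0.065), np.float64(0.047)), (216, np.float64(0.538), np.float64(-0.064), np.float64(0.062)), (220, np.float64(0.527), np.float64(-0.065), np.float64(0.048)), (224, np.float64(0.51), np.float64(-0.059), np.float64(0.122)), (228, np.float64(0.498), np.float64(-0.059), np.float64(0.12)), (232, np.float64(0.486), np.float64(-0.058), np.float64(0.127)), (236, np.float64(0.475), np.float64(-0.059), np.float64(0.124)), (240, np.float64(0.464), np.float64(-0.059), np.float64(0.118)), (244, np.float64(0.456), np.float64(-0.07), np.float64(0.001))]
```

View pics/crop.png

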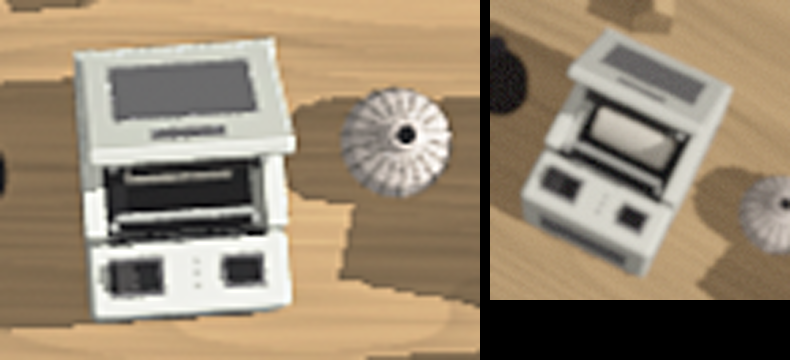

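The crop confirms the white printer with its cover raised. In top pixels: rocker (343.2,234.2), feed key (370.7,232.5), press mark (357,197.8). Next I fit the pose from both views.

```bash
cat >> h.py <<'E'
def ray(name,uv,z):
    c=imaging.calibration(name);K=np.array(c["intrinsics"]);R=np.array(c["R"]);t=np.array(c["t"])
    o=-R.T@t;r=R.T@np.linalg.inv(K)@[*uv,1];return (o+r*(z-o[2])/r[2])
E
python3 - <<'E'
from h import *
from scipy.optimize import least_squares
obs=[("top",(343.2,234.2),(-.069,.038,.126)),("top",(370.7,232.5),(-.069,-.040,.1265)),
("top",(333.8,244.5),(-.0975,.0725,.12)),("top",(382.5,240.5),(-.0975,-.0725,.12)),
("side",(311.4,236.7),(-.069,.038,.126)),("side",(337.1,249.6),(-.069,-.040,.1265))]
P=[ray(n,uv,m[2])[:2] for n,uv,m in obs]
def res(q):
    c,s=np.cos(q[2]),np.sin(q[2])
    return np.concatenate([np.array([q[0]+c*m[0]-s*m[1],q[1]+s*m[0]+c*m[1]])-p for (n,uv,m),p in zip(obs,P)])
f=least_squares(res,[.55,-.01,0]);q=f.x
print(q,np.round(f.fun.reshape(-1,2)*1000,1))
d=np.load("top0.npz")["d"]
pts=world("top",[(u,v) for u in range(340,377,3) for v in range(178,201,3)],d)
c,s=np.cos(q[2]),np.sin(q[2]);R=np.array([[c,-s,0],[s,c,0],[0,0,1]])
l=(pts-[q[0],q[1],0])@R
a=np.polyfit(l[:,0],l[:,2],1);th=-np.arctan(a[0]);print("theta",th, "z at hinge",np.polyval(a,.088), (np.polyval(a,.088)-.141)*np.cos(th))
W=lambda m:np.round(R@m+[q[0],q[1],0],4)
for t in (th,.5,.2,0): print(t,"press",W([.088-.112*np.cos(t)+.007*np.sin(t),0,.141+.112*np.sin(t)+.007*np.cos(t)]))
print("mark seen",world("top",[(357,198)],d))
print("rocker",W([-.069,.0535*0+.038+.0142,.130]),"feed",W([-.069,-.04,.1265]),W([-.069,.038,.1235]))
print("edges",[world("top",[(u,190)],d)[0].round(3).tolist() for u in (329,330,331,379,380,381)])
E
```

```text
[ 0.55335327 -0.00922778  0.09341067] [[ 2.7 -2.3]
 [ 3.7 -0.8]
 [ 1.   2.8]
 [ 0.4 -1.1]
 [-4.7  0.4]
 [-3.   1. ]]
theta 0.860274164532837 z at hinge 0.15110960497376588 0.006593784316818122
0.860274164532837 press [ 0.5735 -0.0073  0.2305]
0.5 press [ 0.5465 -0.0099  0.2008]
0.2 press [ 0.5331 -0.0111  0.1701]
0 press [ 0.5295 -0.0115  0.148 ]
mark seen [[ 0.57101518 -0.0082174   0.23163442]]
rocker [0.4798 0.0363 0.13  ] feed [ 0.4884 -0.0555  0.1265] [0.4811 0.0222 0.1235]
edges [[0.605, 0.068, 0.136], [0.597, 0.065, 0.192], [0.597, 0.062, 0.194], [0.597, -0.069, 0.209], [0.598, -0.073, 0.204], [0.626, -0.097, 0.005]]
```

Call:
servo_tool:
  moves:
    - {"dp":[0,0,-0.15],"delta_rot":[0,0,0.8],"fingers":0}
    - {"dp":[0,0,-0.15],"delta_rot":[0,0,0.8],"fingers":0}
    - {"dp":[0,0,0],"delta_rot":[0,0,0],"fingers":0}
    - {"dp":[0.1,-0.2,0],"delta_rot":[0,0,0],"fingers":0}
    - {"dp":[0.1,-0.2,0],"delta_rot":[0,0,0],"fingers":0}
  force: 20

```text
clock: 0.6
position: [0.1766, -0.4726, 0.3624]
ee_rot: [-0.001, 0.999, 0.046, -0.0]
contact_force: [0.6, 0.4, 0.4]
width: 0.0123
gripper_force: 0.0
```

Call:
servo_tool:
  moves:
    - {"dp":[0.16,-0.16,0],"delta_rot":[0,0,0],"fingers":0}
    - {"dp":[0.16,-0.16,0],"delta_rot":[0,0,0],"fingers":0}
    - {"dp":[0.16,-0.16,0],"delta_rot":[0,0,0],"fingers":0}
    - {"dp":[0.16,-0.16,0],"delta_rot":[0,0,0],"fingers":0}
    - {"dp":[0.16,-0.16,0],"delta_rot":[0,0,0],"fingers":0}

```text
clock: 1.1
position: [0.3215, -0.297, 0.3631]
ee_rot: [-0.0, 0.999, 0.047, -0.0]
contact_force: [0.8, -0.5, -0.3]
width: -0.0002
gripper_force: 0.0
```

Call:
servo_tool:
  moves:
    - {"dp":[0.16,-0.16,0],"delta_rot":[0,0,0],"fingers":0}
    - {"dp":[0.16,-0.16,0],"delta_rot":[0,0,0],"fingers":0}
    - {"dp":[0.16,-0.16,0],"delta_rot":[0,0,0],"fingers":0}
    - {"dp":[0.16,-0.16,0],"delta_rot":[0,0,0],"fingers":0}
    - {"dp":[0,0,0],"delta_rot":[0,0,0],"fingers":0}

```text
clock: 1.6
position: [0.4388, -0.1552, 0.3629]
ee_rot: [-0.002, 0.999, 0.051, 0.0]
contact_force: [-0.7, -0.1, -0.3]
width: -0.0002
gripper_force: 0.0
```

Call:
servo_tool:
  moves:
    - {"dp":[0.19,-0.16,0],"delta_rot":[0,0,0],"fingers":0}
    - {"dp":[0.19,-0.16,0],"delta_rot":[0,0,0],"fingers":0}
    - {"dp":[0.19,-0.16,0],"delta_rot":[0,0,0],"fingers":0}
    - {"dp":[0.19,-0.16,0],"delta_rot":[0,0,0],"fingers":0}
    - {"dp":[0,0,0],"delta_rot":[0,0,0],"fingers":0}

```text
clock: 2.1
position: [0.5789, -0.0145, 0.3619]
ee_rot: [-0.001, 0.999, 0.05, -0.0]
contact_force: [-2.2, -0.4, -0.7]
width: 0.0002
gripper_force: 0.0
```

Call:
servo_tool:
  moves:
    - {"dp":[0,-0.03,0.1],"delta_rot":[0,0,0],"fingers":0}
    - {"dp":[0,0,0.1],"delta_rot":[0,0,0],"fingers":0}
    - {"dp":[0,0,0.05],"delta_rot":[0,0,0],"fingers":0}
    - {"dp":[0,0,0.05],"delta_rot":[0,0,0],"fingers":0}

```text
clock: 2.5
position: [0.5748, -0.0128, 0.303]
ee_rot: [0.0, 0.999, 0.047, -0.0]
contact_force: [0.1, -0.0, 0.8]
width: 0.0003
gripper_force: 0.3
```

Call:
servo_tool:
  moves:
    - {"dp":[-0.03,0,0.036],"delta_rot":[0,0,0],"fingers":0}
    - {"dp":[-0.03,0,0.036],"delta_rot":[0,0,0],"fingers":0}
    - {"dp":[-0.03,0,0.036],"delta_rot":[0,0,0],"fingers":0}
    - {"dp":[-0.03,0,0.036],"delta_rot":[0,0,0],"fingers":0}

```text
clock: 2.9
position: [0.5508, -0.0143, 0.275]
ee_rot: [0.0, 0.999, 0.047, 0.0]
contact_force: [0.9, 0.3, 0.2]
width: -0.0003
gripper_force: 0.2
```

Call:
servo_tool:
  moves:
    - {"dp":[-0.015,0,0.04],"delta_rot":[0,0,0],"fingers":0}
    - {"dp":[-0.015,0,0.04],"delta_rot":[0,0,0],"fingers":0}
    - {"dp":[-0.015,0,0.04],"delta_rot":[0,0,0],"fingers":0}
    - {"dp":[-0.01,0,0.04],"delta_rot":[0,0,0],"fingers":0}

```text
clock: 3.3
position: [0.5401, -0.0151, 0.2424]
ee_rot: [0.0, 0.999, 0.047, -0.0]
contact_force: [-1.1, -0.3, 0.5]
width: -0.0
gripper_force: 0.2
```

```bash
python3 - <<'E'
from h import *
a=imaging.get_image("top")[0][160:260,300:440,::-1];b=imaging.get_image("side")[0][165:285,280:400,::-1]
im=np.zeros((300,790,3),np.uint8);im[:,:420]=cv2.resize(a,(420,300),interpolation=2);im[:,490:]=cv2.resize(b,(300,300),interpolation=2)
cv2.imwrite("pics/c2.png",im);print(readout.get_state()["contact_force"])
E
```

```text
[-0.29286027 -0.6984261   0.52789568]
```

View pics/c2.png

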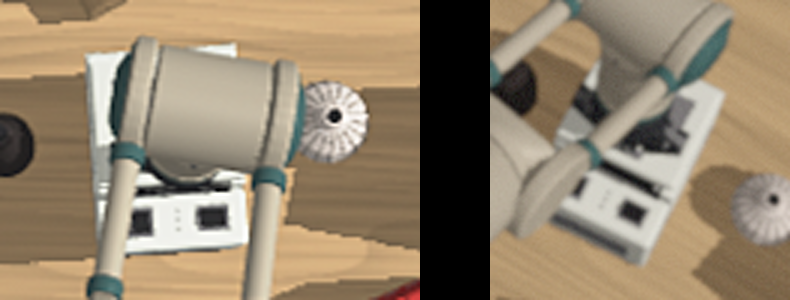

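The cover is following the fingertips down; a narrow dark gap remains at top crop (190,187). I'll keep pressing.

Call:
servo_tool:
  moves:
    - {"dp":[-0.01,0,0.03],"delta_rot":[0,0,0],"fingers":0}
    - {"dp":[-0.005,0,0.03],"delta_rot":[0,0,0],"fingers":0}
    - {"dp":[0,0,0.025],"delta_rot":[0,0,0],"fingers":0}
    - {"dp":[0,0,0.02],"delta_rot":[0,0,0],"fingers":0}

```text
clock: 3.8
position: [0.5373, -0.0154, 0.2217]
ee_rot: [0.0, 0.999, 0.047, -0.0]
contact_force: [0.0, -0.7, 0.1]
width: 0.0001
gripper_force: 0.0
```

Call:
servo_tool:
  moves:
    - {"dp":[0,0,0.01],"delta_rot":[0,0,0],"fingers":0}
    - {"dp":[0,0,0.005],"delta_rot":[0,0,0],"fingers":0}

```text
clock: 4.0
position: [0.5373, -0.0154, 0.2204]
ee_rot: [0.0, 0.999, 0.047, 0.0]
contact_force: [-4.7, 0.1, 14.9]
width: 0.0002
gripper_force: 7.5
```

Call:
servo_tool:
  moves:
    - {"dp":[0,0,0],"delta_rot":[0,0,0],"fingers":0}
    - {"dp":[0,0,-0.1],"delta_rot":[0,0,0],"fingers":0}
    - {"dp":[0,0,-0.1],"delta_rot":[0,0,0],"fingers":0}
    - {"dp":[-0.13,-0.15,0],"delta_rot":[0,0,0],"fingers":0}
    - {"dp":[-0.13,-0.15,0],"delta_rot":[0,0,0],"fingers":0}

```text
clock: 4.5
position: [0.4804, 0.0396, 0.2594]
ee_rot: [-0.0, 0.999, 0.046, 0.001]
contact_force: [0.4, 1.1, 0.3]
width: 0.0
gripper_force: 0.0
```

```bash
python3 - <<'E'
from h import *
p,d=imaging.get_image("top");a=p[160:260,300:440,::-1];p2,d2=imaging.get_image("side");b=p2[165:285,280:400,::-1]
im=np.zeros((300,790,3),np.uint8);im[:,:420]=cv2.resize(a,(420,300),interpolation=2);im[:,490:]=cv2.resize(b,(300,300),interpolation=2)
cv2.imwrite("pics/c3.png",im);s=readout.get_state();print(s["contact_force"],s["position"])
def loc(P):
    c,q=np.cos(.0934),np.sin(.0934);R=np.array([[c,-q,0],[q,c,0],[0,0,1]]);return (P-[.5534,-.0092,0])@R
for n,dd in(("top",d),("side",d2)):
    u,v=np.meshgrid(np.arange(290,400),np.arange(165,285));uv=np.c_[u.ravel(),v.ravel()]
    L=loc(world(n,uv,dd));m=(L[:,2]>.13)&(L[:,2]<.165)&(abs(L[:,1])<.07)&(L[:,0]>-.06)&(L[:,0]<.09)
    L=L[m];print(n,len(L),[(round(x,3),np.round(np.median(L[abs(L[:,0]-x)<.01][:,2]),4)) for x in np.arange(-.05,.09,.02) if (abs(L[:,0]-x)<.01).any()])
E
```

```text
[0.15401823 0.27042887 0.01755835] [0.47600439 0.04190388 0.2587037 ]
top 1479 [(np.float64(-0.05), np.float64(0.1366)), (np.float64(-0.03), np.float64(0.1474)), (np.float64(-0.01), np.float64(0.1486)), (np.float64(0.01), np.float64(0.1481)), (np.float64(0.03), np.float64(0.1485)), (np.float64(0.05), np.float64(0.1481)), (np.float64(0.07), np.float64(0.1478)), (np.float64(0.09), np.float64(0.1478))]
side 1905 [(np.float64(-0.05), np.float64(0.1316)), (np.float64(-0.03), np.float64(0.1472)), (np.float64(-0.01), np.float64(0.1485)), (np.float64(0.01), np.float64(0.1487)), (np.float64(0.03), np.float64(0.1489)), (np.float64(0.05), np.float64(0.1489)), (np.float64(0.07), np.float64(0.1488)), (np.float64(0.09), np.float64(0.1485))]
```

View pics/c3.png

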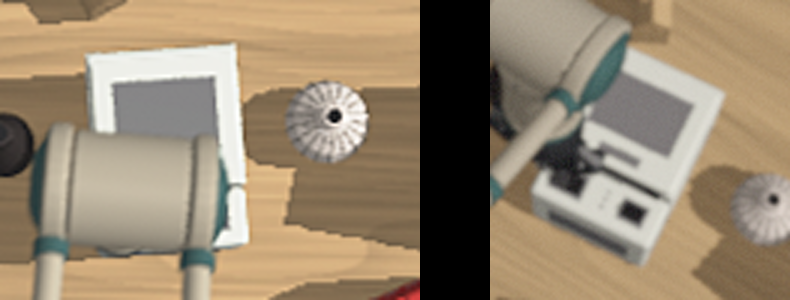

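The cover reads 148 mm over its full depth in both views, so it is latched flush. Next is the rocker.

Call:
servo_tool:
  moves:
    - {"dp":[0.015,0.01,0.1],"delta_rot":[0,0,0],"fingers":0}
    - {"dp":[0,0,0.1],"delta_rot":[0,0,0],"fingers":0}
    - {"dp":[0,0,0.06],"delta_rot":[0,0,0],"fingers":0}
    - {"dp":[0,0,0],"delta_rot":[0,0,0],"fingers":0}

```text
clock: 5.0
position: [0.4826, 0.0375, 0.2053]
ee_rot: [-0.0, 0.999, 0.047, -0.002]
contact_force: [-0.8, -0.5, -0.2]
width: 0.0003
gripper_force: 0.0
```

Call:
servo_tool:
  moves:
    - {"dp":[0,0,0.015],"delta_rot":[0,0,0],"fingers":0}
    - {"dp":[0,0,0.015],"delta_rot":[0,0,0],"fingers":0}

```text
clock: 5.2
position: [0.4841, 0.0377, 0.2018]
ee_rot: [-0.0, 0.999, 0.047, 0.001]
contact_force: [-0.7, 1.6, 6.5]
width: 0.0
gripper_force: 3.2
```

Call:
servo_tool:
  moves:
    - {"dp":[-0.01,0,0.01],"delta_rot":[0,0,0],"fingers":0}
    - {"dp":[0,0,0.01],"delta_rot":[0,0,0],"fingers":0}

```text
clock: 5.4
position: [0.4816, 0.0374, 0.1976]
ee_rot: [0.0, 0.999, 0.047, 0.001]
contact_force: [-1.1, 0.1, 0.3]
width: -0.0001
gripper_force: 0.0
```

Call:
servo_tool:
  moves:
    - {"dp":[0,0,0.006],"delta_rot":[0,0,0],"fingers":0}
    - {"dp":[0,0,0.004],"delta_rot":[0,0,0],"fingers":0}

```text
clock: 5.6
position: [0.4809, 0.0374, 0.1959]
ee_rot: [0.0, 0.999, 0.047, -0.0]
contact_force: [-3.4, -1.1, 13.7]
width: 0.0002
gripper_force: 6.7
```

Call:
servo_tool:
  moves:
    - {"dp":[0,0,-0.1],"delta_rot":[0,0,0],"fingers":0}
    - {"dp":[0,0,-0.1],"delta_rot":[0,0,0],"fingers":0}
    - {"dp":[0,0.23,0],"delta_rot":[0,0,0],"fingers":0}
    - {"dp":[0,0.23,0],"delta_rot":[0,0,0],"fingers":0}
    - {"dp":[0,0,0],"delta_rot":[0,0,0],"fingers":0}

```text
clock: 6.1
position: [0.4904, -0.0586, 0.2351]
ee_rot: [0.002, 0.999, 0.045, 0.0]
contact_force: [-0.2, 0.4, 0.3]
width: -0.0002
gripper_force: 0.0
```

```bash
python3 - <<'E'
from h import *
p,d=imaging.get_image("top");a=p[160:260,300:440,::-1];p2,d2=imaging.get_image("side");b=p2[215:275,285:345,::-1]
im=np.zeros((300,790,3),np.uint8);im[:,:420]=cv2.resize(a,(420,300),interpolation=2);im[:,490:]=cv2.resize(b,(300,300),interpolation=2)
cv2.imwrite("pics/c4.png",im);s=readout.get_state();print(s["contact_force"],s["position"])
E
```

```text
[-0.37701821  0.93323605  0.51331855] [ 0.48933085 -0.05479688  0.23461055]
```

View pics/c4.png

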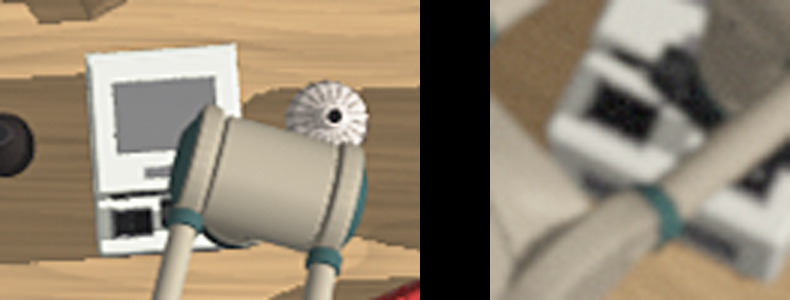

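The picture suggests the rocker (top crop (133,222)) has gone over. A wrong answer here fails the run, so I'll check its heights by depth before pressing feed.

```bash
python3 - <<'E'
from h import *
c,q=np.cos(.0934),np.sin(.0934);R=np.array([[c,-q,0],[q,c,0],[0,0,1]])
u,v=np.meshgrid(np.arange(325,360),np.arange(224,246));uv=np.c_[u.ravel(),v.ravel()]
def prof(d):
    L=(world("top",uv,d)-[.5534,-.0092,0])@R;L=L[abs(L[:,0]+.069)<.009]
    return [(y,round(float(np.mean(L[abs(L[:,1]-y/1000)<.0025][:,2])),4)) for y in range(20,66,5)]
print(prof(np.load("top0.npz")["d"]))
print(prof(np.mean([imaging.get_image("top")[1] for _ in range(8)],axis=0)))
E
```

```text
[(20, 0.121), (25, 0.1239), (30, 0.1243), (35, 0.1246), (40, 0.1248), (45, 0.1265), (50, 0.1281), (55, 0.1288), (60, 0.1237), (65, 0.1199)]
[(20, 0.2543), (25, 0.2718), (30, 0.2594), (35, 0.1263), (40, 0.1245), (45, 0.1237), (50, 0.1238), (55, 0.1236), (60, 0.1216), (65, 0.1201)]
```

The outer half is now level at 123.7 mm (it was up to 128.8), so the power is on. Next is the feed key.

Call:
servo_tool:
  moves:
    - {"dp":[0,0,0.08],"delta_rot":[0,0,0],"fingers":0}
    - {"dp":[0,0,0.07],"delta_rot":[0,0,0],"fingers":0}
    - {"dp":[0,0,0.015],"delta_rot":[0,0,0],"fingers":0}
    - {"dp":[0,0,0.015],"delta_rot":[0,0,0],"fingers":0}

```text
clock: 7.0
position: [0.4899, -0.0538, 0.199]
ee_rot: [-0.0, 0.999, 0.047, -0.0]
contact_force: [-0.3, -0.2, 2.6]
width: -0.0
gripper_force: 0.8
```

Call:
servo_tool:
  moves:
    - {"dp":[0,0,0.01],"delta_rot":[0,0,0],"fingers":0}
    - {"dp":[0,0,0.005],"delta_rot":[0,0,0],"fingers":0}

```text
clock: 7.2
position: [0.4898, -0.0538, 0.1967]
ee_rot: [-0.0, 0.999, 0.047, 0.0]
contact_force: [-0.4, 1.5, 3.4]
width: 0.0001
gripper_force: 1.8
```

Call:
servo_tool:
  moves:
    - {"dp":[0,0,0.008],"delta_rot":[0,0,0],"fingers":0}
    - {"dp":[0,0,0.005],"delta_rot":[0,0,0],"fingers":0}

```text
clock: 7.4
position: [0.4899, -0.0539, 0.1953]
ee_rot: [-0.0, 0.999, 0.047, 0.0]
contact_force: [-6.1, 2.4, 20.0]
width: -0.0003
gripper_force: 9.6
```

20 N with the tip at about 122.3 mm means the key is fully down. Now lift clear.

Call:
servo_tool:
  moves:
    - {"dp":[0,0,-0.1],"delta_rot":[0,0,0],"fingers":0}
    - {"dp":[0,0,-0.2],"delta_rot":[0,0,0],"fingers":0}
    - {"dp":[0,0,-0.2],"delta_rot":[0,0,0],"fingers":0}
    - {"dp":[0,0.2,-0.1],"delta_rot":[0,0,0],"fingers":0}
    - {"dp":[0,0.2,0],"delta_rot":[0,0,0],"fingers":0}

```text
clock: 7.9
position: [0.4993, -0.1347, 0.3179]
ee_rot: [0.002, 0.999, 0.048, 0.005]
contact_force: [1.1, -0.2, -0.4]
width: 0.0001
gripper_force: 0.0
```

Call:
servo_tool:
  moves:
    - {"dp":[-0.1,0.2,0],"delta_rot":[0,0,0],"fingers":0}
    - {"dp":[-0.1,0.2,0],"delta_rot":[0,0,0],"fingers":0}
    - {"dp":[-0.1,0.2,0],"delta_rot":[0,0,0],"fingers":0}
    - {"dp":[0,0,0],"delta_rot":[0,0,0],"fingers":0}
    - {"dp":[0,0,0],"delta_rot":[0,0,0],"fingers":0}

```text
clock: 8.4
position: [0.4486, -0.2598, 0.3134]
ee_rot: [-0.0, 0.999, 0.045, 0.0]
contact_force: [-0.9, 0.6, 0.1]
width: -0.0002
gripper_force: 0.0
```

```bash
python3 - <<'E'
from h import *
p=imaging.get_image("top")[0][150:260,230:440,::-1]
cv2.imwrite("pics/c5.png",cv2.resize(p,None,fx=3.5,fy=3.5,interpolation=2))
c,q=np.cos(.0934),np.sin(.0934);R=np.array([[c,-q,0],[q,c,0],[0,0,1]])
u,v=np.meshgrid(np.arange(325,385),np.arange(175,246));uv=np.c_[u.ravel(),v.ravel()]
L=(world("top",uv,np.mean([imaging.get_image("top")[1] for _ in range(6)],axis=0))-[.5534,-.0092,0])@R
z=lambda x,y,r:round(float(np.median(L[(abs(L[:,0]-x)<r)&(abs(L[:,1]-y)<r)][:,2])),4)
print("feed",z(-.069,-.04,.007),"outer",z(-.069,.052,.004),"inner",z(-.069,.025,.004),"cover",z(-.025,0,.01),z(.06,0,.01),readout.get_state()["contact_force"])
E
```

```text
feed 0.1268 outer 0.123 inner 0.1283 cover 0.1482 0.1483 [ 0.66191366  0.59989573 -0.36440006]
```

View pics/c5.png

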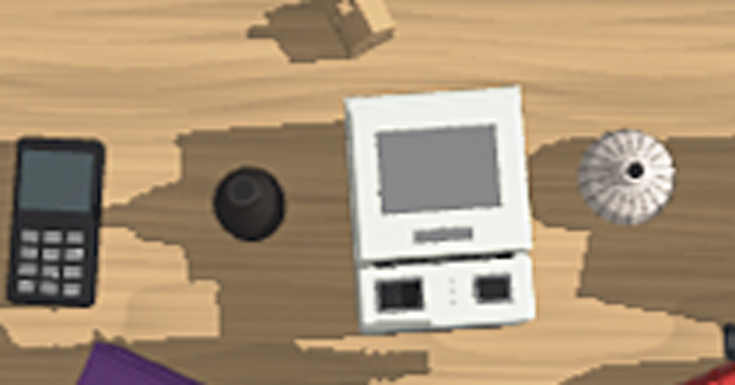

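The picture shows the cover shut (437,190), the rocker over (400,293) and the feed key up (493,288), with the vases, house and terminal undisturbed.

```bash
python3 -c "
from rig import manip;print(manip.sign_off())"
```

```text
the job is handed in; nothing more can be done
None
```

The job is handed in: the cover is latched shut, the power rocker is on, and the feed key was pressed fully down and came back up; no verdict was returned, but the final depth check and picture showed all three as required and nothing else moved.

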